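Lock a round test piece in the clamping fixture with a T-key

TASK

Slide the round steel test piece along the fixture's fence, upright and down on the bed, until it rests against both the end stop and the fence. Then take the T-handled key from the leaning rack, press and turn it on the slotted socket until it drops fully in, and turn it clockwise as far as it goes, so that the keeper arm lies across the top of the test piece. Let go and leave the key standing in the socket, the test piece home, and the other loose things where they are.

Things in the scene. Friction and masses are not known exactly. Their poses are not given: they have to be found in the camera images.
- piece_center (a point): centre, half-way up, of the test piece: a plain solid steel cylinder 60 mm in diameter and 40 mm high, about 0.45 kg, standing on the fixture's bed with its side against the fence or within 3 mm of it
- home (a point): fixed point of the fixture: where the test piece's centre must finally be, touching fence and end stop, 20 mm above the bed. Axes: z up; y along the fence, from the end stop towards the piece's start (the piece is slid along -y, from 90 to 200 mm away); x from the piece to the fence. Fence face 30 mm off along +x, stop face 30 mm off along -y
- fixture: clamping fixture, fixed: aluminium bed 150 x 350 mm, top 12 mm above the table, axes as at home; origin on the table under the fence face, 90 mm along y from home. Bed spans x -73 to 77, y -155 to 195 mm. Dark steel fence (14 mm thick) and end stop stand 26 mm above the bed. A post at x 50, y -90 mm, behind the fence, carries the keeper arm
- socket (a point): centre of the socket's mouth, in the top of the keeper arm's 42 mm square steel head (22 mm high), on its upright turning axis, 66 mm above the bed. The slot runs along this frame's x: 25 mm long, 10 wide, 17 deep, in line with the arm, which points to +x
- keeper_tip (a point): end of the keeper arm, 101 mm from its axis; the arm is a flat steel bar 24 mm wide, 10 mm thick, underside 44 mm above the bed, so it passes 4 mm above the test piece without touching
- keeper (a joint): turn of the keeper arm with its socket, rad, growing clockwise seen from above: starts between 0.05 and 0.45, end stop at 1.4, where the arm points square across the fence over home. It stays where it is left; turning it takes about 0.15 N m. The key's blade has about 0.15 rad of play each way in the slot
- rack: heavy fixed key rack: aluminium block 160 mm wide with a sloping top face and two 25 mm square holes 80 mm apart, 48 mm deep, leaning 0.61 rad (35 degrees) from upright with their tops towards this frame's -x (the robot's side); origin on the table under its middle, z up
- key_handle (a point): centre of the steel T-key's handle bar: 70 mm long along this frame's x, 12 mm thick along y, 20 high along z; z runs along the shaft from blade to handle. The key (about 0.22 kg) stands loosely in a rack hole, leaning with it, the bar in the plane of lean; it comes out along its own z, clear after 55 mm. The bar's underside is 32 mm from the rack's face
- key_tip (a point): end of the key's blade, 90 mm from the handle's centre. Blade 20 mm wide along x (parallel to the bar), 7 thick, 14 long, its last 4 mm narrowed to 15 x 4; above it a 22 mm round shaft (a 11 mm neck for the last 24 mm under the bar), whose shoulder rests on the socket's mouth when fully in (tip 14 mm below the mouth). Fits either way round, half a turn apart
- key: the T-key as a whole; same point and axes as key_tip
- driver_head (a point): centre of the round head (32 mm diameter, 19 mm high) of the plain round driver in the rack's other hole, 80 mm beside the T-key; which hole holds which varies; bystander, leave it
- riser: steel stepped round riser, 32 mm diameter, 30 high, standing on the fixture's bed behind the fence; bystander, leave it; origin under its centre
- wrench: steel spanner lying flat near the rack; bystander, leave it
- flange: flat steel flange, 64 mm diameter, 18 high, beyond the fixture; bystander, leave it; origin under its centre
- jar: clear screw jar, 60 mm diameter, 75 high; bystander, leave it; origin under its centre
- can: plain aluminium can, 54 mm diameter, 130 high; bystander, leave it; origin under its centre
- screwdriver: screwdriver lying flat at the back; bystander, leave it
Things that resemble listed ones, but are neither listed nor needed, are in the scene too. Leave any purple or red look-alike of the part that bears piece_center alone.

How it is judged:
On the way, in this order (a step that is already met when the one before it is completed fails the run):
1. the test piece stands against the end stop and the fence (centre within 6 mm of home) (horizontal distance between piece_center and home below 0.006 m), for 0.2 s.
2. the T-key has dropped into the socket (tip at least 10.5 mm deep, upright) while the arm is still turned away (joint below 0.7) (z of key_tip in the frame of socket below -0.0105 m and horizontal distance between key_tip and socket below 0.005 m and angle between key_tip's own z axis and vertical below 0.15 rad and value of joint keeper below 0.7 rad), for 0.1 s.
3. the arm has been turned across the test piece by the key (joint above 1.22) with the key still in the socket (z of key_tip in the frame of socket below -0.0105 m and horizontal distance between key_tip and socket below 0.005 m and angle between key_tip's own z axis and vertical below 0.15 rad and value of joint keeper above 1.22 rad), for 0.2 s.
At the end, for the whole second after the job is handed in: The test piece's centre is within 6 mm of home, the arm is within 0.18 rad of its end stop across it, and the released key stands at rest in the socket, upright within 0.15 rad, with its tip at least 10.5 mm below the mouth and within 5 mm of the axis (all of step 3 and horizontal distance between piece_center and home below 0.006 m and linear speed of key below 0.02 m/s); the robot touches nothing.
It fails at once if the test piece is lifted more than 12 mm off the bed (z of piece_center in the frame of home above 0.012 m).
It fails at once if the test piece is tipped by more than 20 degrees (angle between piece_center's own z axis and vertical above 0.35 rad).
It fails at once if the test piece strays more than 15 mm from the fence (x of piece_center in the frame of home below -0.015 m).
It fails at once if another loose thing is moved by more than 40 mm (distance of any of riser, wrench, flange, jar, can, screwdriver, driver_head from where it was at the start of the episode above 0.04 m).
It also fails if it takes over 70 s, if anything falls off the work surface, if the arm or the gripper's body presses on something with over 40 N, if the wrist force passes 120 N, or if a joint passes its speed limit or range.

ROBOT

A 6-joint arm with a two-finger parallel gripper is mounted at the origin on the work surface. World frame = base frame: x ahead of the robot, y to its left, z up, the work surface at z = 0. Lengths are in m, angles in rad, forces in N, time in s.
With the tool pointing down it reaches from about 0.35 to 0.975 m from the base axis. Payload 4.9 kg.
Tool frame: the origin (TCP) lies midway between the tips of the shut fingers; the grasp point (between the pads) lies 19 mm behind it; z points along the fingers, y is the line along which they close (so a half turn about z gives the same grasp; the last joint's range is limited). The gripper opens to 85 mm and grips with 20 to 120 N. Pads are 22 mm wide; open, the fingers measure 114 mm over their backs; the gripper's body (76 mm by 85 mm) begins 54 mm behind the grasp point. The pads swing forward as they close: fully open they stand 13 mm farther back than shut.
Start: joints at [1.096, 0.053, 1.613, -0, 1.476, -0.119], TCP at [0.218, 0.586, 0.231] pointing down, gripper open.
Joint ranges: [-3.01, 3.01], [-1.01, 2.22], [0.06, 2.58], [-1.02, 4.17], [0.09, 2.62], [-3.14, 3.14]. Speed limits (rad/s): [2.57, 2.57, 3.14, 3.14, 3.14, 3.14].

INTERFACE

Orientations are given as a rotation vector (axis times angle).
In Python, from station import ctrl gives the robot as it stands.
- The arm moves only by the shell command python3 -m handwheel 'ROWS' [FORCE]. ROWS is JSON, a list of rows, each an object with "gripper": the gripper command: -1 is fully open, 1 is shut, values between are in proportion; "offset": the shift along the tool's x, y, z in mm, a list of three; "rotation": the turn, a rotation vector about the tool's x, y, z in rad, a list of three. A call has exactly 8 rows; each row is the pose to reach, as a shift and turn from the pose commanded when the call began, along the tool's axes at that moment; what a row does not reach only later rows make up. A row lasts 1/8 s, in which the tool goes at most 62.5 mm and 10.7 degrees, less where a joint would pass 70% of its speed; a pose out of reach is approached as far as the arm can. A call with a gripper value outside its range is refused whole. The fingers move at their own pace and stop on an object; FORCE is the grip in N (left out, the last holds). Time passes only in rows, so rows that repeat a pose let the fingers close, or fill a call up. It gives the time, the measured TCP pose, the force, the opening and the grip force at its end, in the units of the state.
- ctrl.get_obs(): the state, without advancing time (a new reading comes with each control period).
- ctrl.get_image(name): name is "scene" or "top" or "wrist"; returns a dict with "image" (400x640x3 uint8, red, green, blue), "fovy" (degrees; the focal length in pixels is half the picture's height over the tangent of half this angle, whatever the lens; pixels are square), "cx", "cy" (the principal point, pixels), "xyz" and "attitude" of the camera in the world. Camera axes: x right, y up, looking along -z (the intrinsics and any distortion apply to the point x, -y, -z); pixel columns grow to the right and rows downward; lengths in m; the calibration is good to about 2 mm. A picture is of the moment at which its call begins. There is no depth.
- ctrl.finish_job(): hands the job in; it is judged then, once.
The state is a dict: "t": time; "q": joint angles; "dq": joint speeds; "effort": joint torques, N m; "tool_pos": TCP position; "tool_rot": TCP orientation; "contact_force": force on the tool from outside, world axes, zero at the start; "wrist_torque": the same for the moment, N m; "opening": finger opening in m; "grip_force": force on a finger pad.
Only numpy, scipy, OpenCV 4.12 (cv2) and the standard library are available. Lean on these libraries where they do the work, as an engineer would, in place of code of your own. Each camera call takes 0.05 s, during which the arm holds its last target. There are 200 camera calls.

## Working session

There is one attempt and no reset: what is moved stays moved. The work goes in short steps, Python scripts to look and compute and a shell command to move; the robot and the scene stay as the last step left them, time stands still between calls to the robot, and variables do not carry over. Pictures are saved under pics/ and viewed, at most 10 in all, crops included, and the job is handed in when it is done.

```bash
ls; mkdir -p pics; python3 - <<'E'
from station import ctrl
import cv2
for n in ("scene","top"):
    d=ctrl.get_image(n); cv2.imwrite(f"pics/{n}.png",d["image"][:,:,::-1])
    print({k:v for k,v in d.items() if k!="image"})
print(ctrl.get_obs())
E
```

```text
pics
{'fovy': 49.04292784726196, 'cx': 320.49044952205105, 'cy': 198.26559329583748, 'xyz': array([ 1.07805621, -0.11550426,  0.92024797]), 'attitude': array([0.51593727, 0.37216943, 1.20570152])}
{'fovy': 56.8164925850179, 'cx': 320.70543023913575, 'cy': 199.50231399594554, 'xyz': array([0.38375531, 0.02651063, 1.06340691]), 'attitude': array([ 0.15216865, -0.12319807, -1.55363514])}
{'t': 0.1, 'q': array([ 1.09598022e+00,  5.32683470e-02,  1.61416274e+00,  3.26205007e-05,
        1.47596854e+00, -1.18997615e-01]), 'dq': array([ 0.00096418, -0.00223498, -0.00343974,  0.00087864, -0.0007203 ,
       -0.00018409]), 'effort': array([ 3.52857960e-04, -3.94907570e+01, -3.71361780e+01, -1.42219969e-04,
        4.05484476e-03,  1.79424433e-05]), 'tool_pos': array([0.21745719, 0.58535685, 0.23019628]), 'tool_rot': array([-5.55880148e-01, -3.09145240e+00,  2.69879225e-03]), 'contact_force': array([-0.59529981, -0.96522982,  0.19413778]), 'wrist_torque': array([ 0.00575822, -0.03184226,  0.07348327]), 'grip_force': 0.0, 'opening': 0.0852468529942701}
```

View pics/scene.png

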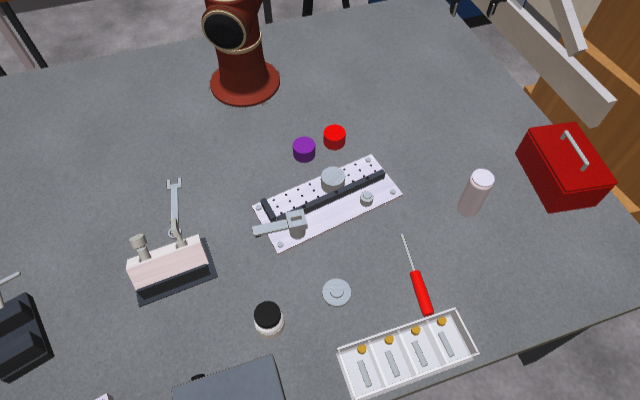

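View pics/top.png

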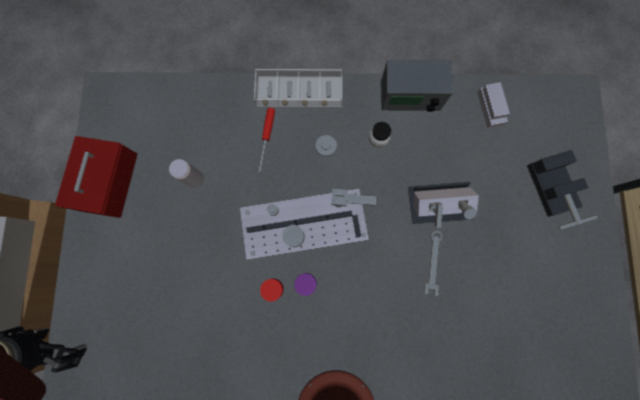

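```bash
cat > h.py <<'E'
import numpy as np, cv2
from scipy.spatial.transform import Rotation as R
from station import ctrl
def cam(n):
    d=ctrl.get_image(n); im=d["image"]; f=im.shape[0]/2/np.tan(np.radians(d["fovy"])/2)
    return dict(im=im,f=f,c=np.array([d["cx"],d["cy"]]),p=np.array(d["xyz"]),R=R.from_rotvec(d["attitude"]).as_matrix())
def ray(c,px):
    u=(np.array(px,float)-c["c"])/c["f"]; v=c["R"]@np.array([u[0],-u[1],-1]); return v/np.linalg.norm(v)
def plane(c,px,z):
    v=ray(c,px); return c["p"]+v*(z-c["p"][2])/v[2]
def tri(obs):
    A=np.zeros((3,3));b=np.zeros(3)
    for c,px in obs:
        v=ray(c,px);M=np.eye(3)-np.outer(v,v);A+=M;b+=M@c["p"]
    X=np.linalg.solve(A,b); return X,[float(np.linalg.norm(proj(c,X)-px)) for c,px in obs]
def proj(c,X):
    v=c["R"].T@(np.array(X)-c["p"]); return c["c"]+c["f"]*np.array([v[0],-v[1]])/-v[2]
def tool():
    o=ctrl.get_obs(); return np.array(o["tool_pos"]),R.from_rotvec(o["tool_rot"]).as_matrix()
def crop(c,x0,y0,x1,y1,s,name):
    g=cv2.resize(c["im"][y0:y1,x0:x1,::-1],None,fx=s,fy=s,interpolation=cv2.INTER_CUBIC)
    if s>=4:
        for x in range((x0+9)//10*10,x1,10): cv2.line(g,((x-x0)*s,0),((x-x0)*s,4 if x%50 else 14),(0,255,255),1)
        for y in range((y0+9)//10*10,y1,10): cv2.line(g,(0,(y-y0)*s),(4 if y%50 else 14,(y-y0)*s),(0,255,255),1)
    cv2.imwrite(f"pics/{name}.png",g)
E
python3 - <<'E'
from h import *
s=cam("scene");t=cam("top")
crop(s,245,150,405,255,5,"s1")
# one picture: rack scene | rack top
crop(s,120,170,220,305,4,"a");crop(t,400,175,490,300,4,"b")
crop(t,235,185,385,265,5,"t1")
a=cv2.imread("pics/a.png");b=cv2.imread("pics/b.png");h=max(a.shape[0],b.shape[0])
p=lambda g:cv2.copyMakeBorder(g,0,h-g.shape[0],0,4,0)
cv2.imwrite("pics/rack.png",cv2.convertScaleAbs(np.hstack([p(a),p(b)]),alpha=1.2))
E
```

```text
(no output)
```

View pics/s1.png

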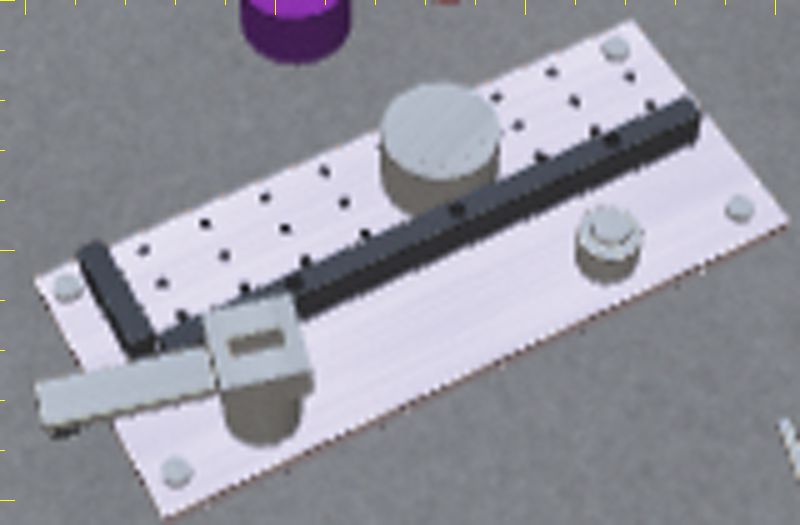

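View pics/t1.png

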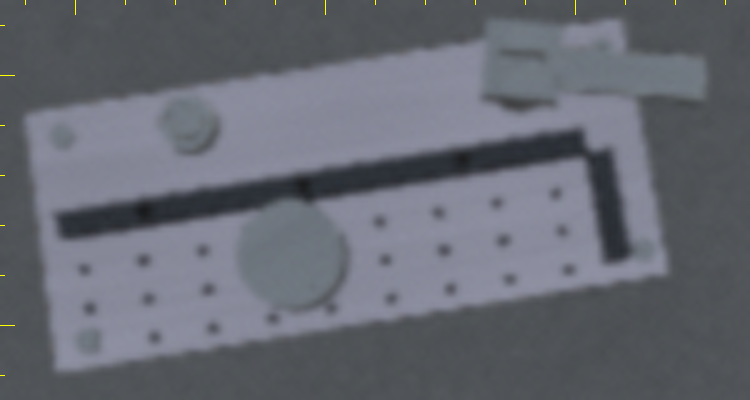

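View pics/rack.png

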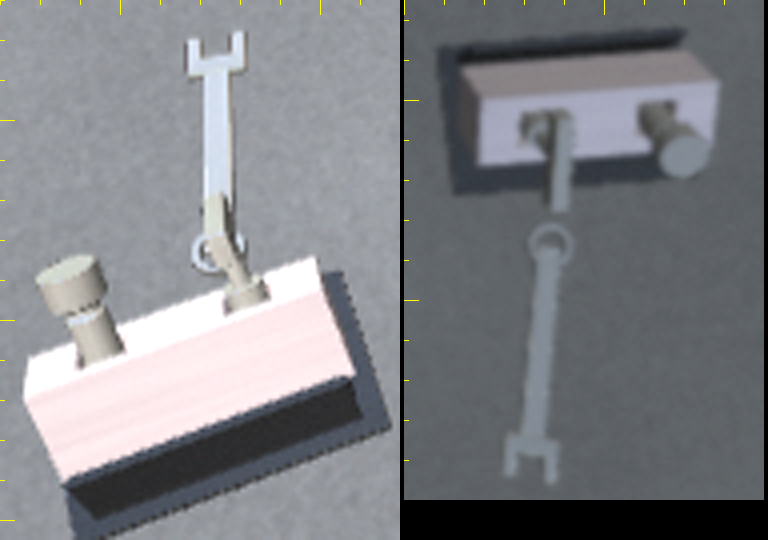

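```bash
cat > meas.py <<'E'
from h import *
s=cam("scene");t=cam("top")
S=lambda x,y:np.array([245+(x+.5)/5-.5,150+(y+.5)/5-.5]); T=lambda x,y:np.array([235+(x+.5)/5-.5,185+(y+.5)/5-.5])
RS=lambda x,y:np.array([120+(x+.5)/4-.5,170+(y+.5)/4-.5]); RT=lambda x,y:np.array([400+(x-404+.5)/4-.5,175+(y+.5)/4-.5])
L=np.array([[-73,195],[-73,-155],[77,-155],[77,195]])/1e3
def fit(P):
    a=L-L.mean(0);b=P-P.mean(0);th=np.arctan2((a[:,0]*b[:,1]-a[:,1]*b[:,0]).sum(),(a*b).sum())
    M=np.array([[np.cos(th),-np.sin(th)],[np.sin(th),np.cos(th)]]); o=P.mean(0)-M@L.mean(0)
    return th,o,M,np.abs(P-(L@M.T+o)).max()
Ps=np.array([plane(s,S(*p),.012)[:2] for p in [(635,20),(35,278),(163,520),(790,220)]])
Pt=np.array([plane(t,T(*p),.012)[:2] for p in [(55,370),(668,272),(625,18),(25,113)]])
for P in (Ps,Pt,(Ps+Pt)/2):
    th,o,M,e=fit(P); print("fix",th,o,"err",e)
F=lambda x,y:M@np.array([x,y])/1e3+o
loc=lambda p:M.T@(np.array(p)[:2]-o)*1e3
print("home",F(-30,-90),"sock",F(50,-90))
for c,p in ((s,S(440,131)),(t,T(293,253))): q=plane(c,p,.052);print("piece",q,loc(q))
q=plane(s,S(257,342),.078);print("slot",q,loc(q)); q2=plane(s,S(39,404),.066);a=loc(q2)-loc(q);print("tip",q2,a,"ang joint",np.arctan2(-a[0],-a[1]))
for n,a,b in (("bar robot end top",(213,197),(561,208)),("bar far end",(232,262),(563,112)),("driver",(70,270),(684,155)),("rackF-",(27,357),(714,158)),("rackF+",(315,258),(478,165))):
    print(n,*tri([(s,RS(*a)),(t,RT(*b))]))
E
python3 meas.py
```

```text
fix 0.17043659705403966 [0.50393424 0.07687822] err 0.0009915735532115555
fix 0.16978518645678475 [0.50312199 0.07604278] err 0.0012298114966450835
fix 0.17011081084944052 [0.50352811 0.0764605 ] err 0.0009772908120027068
home [ 0.48919737 -0.01731919] sock [ 0.56804266 -0.00377586]
piece [0.46444948 0.1220233  0.052     ] [-30.80117721  51.52083143]
piece [0.46315399 0.12036519 0.052     ] [-32.35866682  50.10597055]
slot [ 0.56865826 -0.00307287  0.078     ] [ 50.72572948 -89.4113736 ]
tip [ 0.56128828 -0.10364585  0.066     ] [-24.28975541 -97.87363887] ang joint 0.24325994382168217
bar robot end top [ 0.48800126 -0.26560314  0.08689576] [0.37380549434773874, 0.31524849289728896]
bar far end [ 0.54819888 -0.25974636  0.11120005] [1.5694807530231636, 1.2735401074814294]
driver [ 0.5216686  -0.34104429  0.10432248] [0.5089617626535948, 0.4141750763621215]
rackF- [ 0.5285882  -0.38540547  0.04310144] [0.31943643100516556, 0.2544150208478854]
rackF+ [ 0.52095399 -0.22228888  0.04877856] [0.010662389474917417, 0.008791240969348503]
```

```bash
cat >> h.py <<'E'
FT=0.1701; FO=np.array([0.5035,0.0765])
def F(x,y): return FO+R.from_euler("z",FT).as_matrix()[:2,:2]@np.array([x,y])/1e3
def down(a):  # tool y axis at world angle a, z down
    y=np.array([np.cos(a),np.sin(a),0]);z=np.array([0,0,-1.]);return np.column_stack([np.cross(y,z),y,z])
def go(pos,Rt,frm=None):
    p,Rc=frm or tool(); off=Rc.T@(np.array(pos)-p)*1e3; rv=R.from_matrix(Rc.T@Rt).as_rotvec()
    print("off",off.round(1),"rot",rv.round(4),"turn deg",np.degrees(np.linalg.norm(rv)).round(1)); return np.array(pos),Rt
E
python3 - <<'E'
from h import *
p,Rc=tool();print(Rc.round(3))
n=FT-np.pi/2+.15
for a in (n,n+np.pi):
    A=go([*F(-33,122),.12],down(a)); go([*F(-33,122),.022],down(a),A)
o=ctrl.get_obs();print(o["q"][5],np.arctan2(*Rc[:2,1][::-1]))
E
```

```text
[[-0.937  0.348 -0.   ]
 [ 0.348  0.937 -0.001]
 [ 0.    -0.001 -1.   ]]
off [-355.6 -288.6  111.1] rot [-4.0000e-04  8.0000e-04  2.4657e+00] turn deg 141.3
off [ 0.  0. 98.] rot [0. 0. 0.] turn deg 0.0
off [-355.6 -288.6  111.1] rot [-6.000e-04 -3.000e-04 -6.759e-01] turn deg 38.7
off [ 0.  0. 98.] rot [0. 0. 0.] turn deg 0.0
-0.11900241057256396 1.2149784076374075
```

```bash
python3 -m handwheel '[{"gripper":1,"offset":[-356,-289,111],"rotation":[0,0,-0.676]},{"gripper":1,"offset":[-356,-289,111],"rotation":[0,0,-0.676]},{"gripper":1,"offset":[-356,-289,111],"rotation":[0,0,-0.676]},{"gripper":1,"offset":[-356,-289,111],"rotation":[0,0,-0.676]},{"gripper":1,"offset":[-356,-289,111],"rotation":[0,0,-0.676]},{"gripper":1,"offset":[-356,-289,111],"rotation":[0,0,-0.676]},{"gripper":1,"offset":[-356,-289,111],"rotation":[0,0,-0.676]},{"gripper":1,"offset":[-356,-289,111],"rotation":[0,0,-0.676]}]'
python3 - <<'E'
from h import *
w=cam("wrist");cv2.imwrite("pics/w1.png",w["im"][:,:,::-1])
go([*F(-33,122),.022],down(FT+np.pi/2+.15))
print(proj(w,[*F(-33,51),.052]),w["p"])
E
```

```text
t: 1.3
tool_pos: [0.4514, 0.1886, 0.1198]
tool_rot: [0.498, -3.102, 0.0]
contact_force: [0.2, 0.2, -0.9]
opening: -0.0003
grip_force: 0.0
off [ 0.2  6.1 96.6] rot [-0.0031 -0.0014 -0.004 ] turn deg 0.3
[216.50092421 195.89557255] [0.3754232  0.16422552 0.26243222]
```

View pics/w1.png

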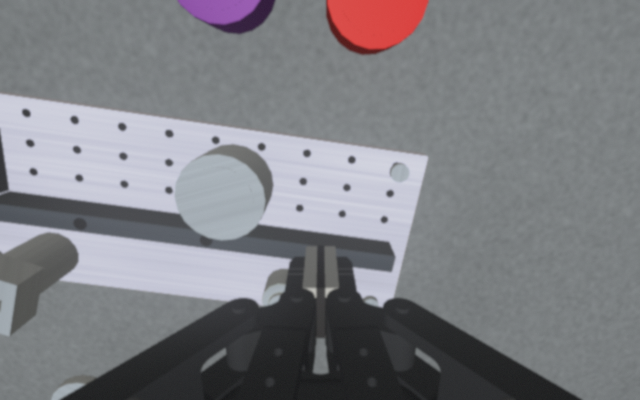

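```bash
python3 -m handwheel '[{"gripper":1,"offset":[0,0,60],"rotation":[0,0,0]},{"gripper":1,"offset":[0,0,97],"rotation":[0,0,0]},{"gripper":1,"offset":[0,0,97],"rotation":[0,0,0]},{"gripper":1,"offset":[2.2,-15,97],"rotation":[0,0,0]},{"gripper":1,"offset":[3.7,-25,97],"rotation":[0,0,0]},{"gripper":1,"offset":[5.2,-35,97],"rotation":[0,0,0]},{"gripper":1,"offset":[6.7,-45,97],"rotation":[0,0,0]},{"gripper":1,"offset":[8.2,-55,97],"rotation":[0,0,0]}]'
python3 -m handwheel '[{"gripper":1,"offset":[1.5,-10,0],"rotation":[0,0,0]},{"gripper":1,"offset":[3,-20,0],"rotation":[0,0,0]},{"gripper":1,"offset":[4.5,-30,0],"rotation":[0,0,0]},{"gripper":1,"offset":[6,-40,0],"rotation":[0,0,0]},{"gripper":1,"offset":[7.5,-50,0],"rotation":[0,0,0]},{"gripper":1,"offset":[9,-60,0],"rotation":[0,0,0]},{"gripper":1,"offset":[10.5,-70,0],"rotation":[0,0,0]},{"gripper":1,"offset":[12,-80,0],"rotation":[0,0,0]}]'
python3 - <<'E'
from h import *
w=cam("wrist");cv2.imwrite("pics/w2.png",w["im"][:,:,::-1]);t=cam("top");M=R.from_euler("z",FT).as_matrix()[:2,:2]
loc=lambda p:M.T@(np.array(p)[:2]-FO)*1e3
print("tcp",loc(tool()[0]),tool()[0]); print(M.T@ctrl.get_obs()["contact_force"][:2])
crop(t,300,180,390,260,6,"t2")
E
```

```text
t: 2.35
tool_pos: [0.462, 0.1367, 0.0257]
tool_rot: [-0.499, 3.098, 0.004]
contact_force: [-1.8, 6.8, 5.1]
opening: -0.0
grip_force: 3.1
t: 3.35
tool_pos: [0.4745, 0.0581, 0.0257]
tool_rot: [-0.499, 3.101, 0.008]
contact_force: [-6.6, 10.9, 11.1]
opening: 0.0002
grip_force: 6.6
tcp [-31.5273422  -14.76696667] [0.47492743 0.05660918 0.0252513 ]
[-1.59398907  5.54936007]
```

View pics/w2.png

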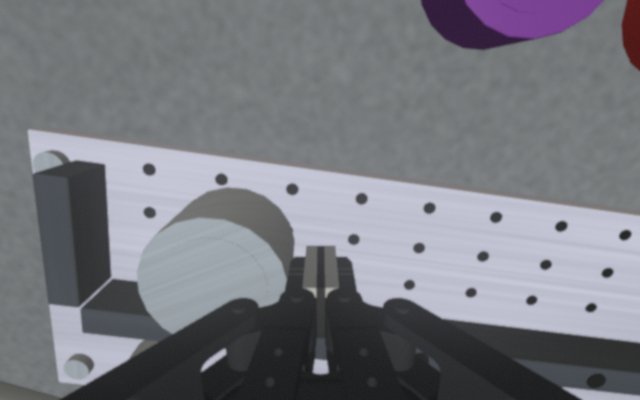

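```bash
python3 -m handwheel '[{"gripper":1,"offset":[0.6,-4,0],"rotation":[0,0,0]},{"gripper":1,"offset":[1.2,-8,0],"rotation":[0,0,0]},{"gripper":1,"offset":[1.8,-12,0],"rotation":[0,0,0]},{"gripper":1,"offset":[2.4,-16,0],"rotation":[0,0,0]},{"gripper":1,"offset":[3,-20,0],"rotation":[0,0,0]},{"gripper":1,"offset":[3.6,-24,0],"rotation":[0,0,0]},{"gripper":1,"offset":[3.6,-24,0],"rotation":[0,0,0]},{"gripper":1,"offset":[3.6,-24,0],"rotation":[0,0,0]}]'
python3 - <<'E'
from h import *
M=R.from_euler("z",FT).as_matrix()[:2,:2];loc=lambda p:M.T@(np.array(p)[:2]-FO)*1e3
print("tcp",loc(tool()[0])); print(M.T@ctrl.get_obs()["contact_force"][:2])
w=cam("wrist");cv2.imwrite("pics/w3.png",w["im"][:,:,::-1])
# left-most & upper edge of piece top vs expected home circle
hp=[proj(w,[*F(-30+30*np.cos(a),-90+30*np.sin(a)),.052]) for a in np.linspace(0,6.28,60)]
g=w["im"][:,:,::-1].copy();cv2.polylines(g,[np.int32(hp)],True,(0,255,0),1);cv2.imwrite("pics/w3.png",g[100:400,0:400].repeat(2,0).repeat(2,1))
E
```

```text
t: 4.45
tool_pos: [0.4784, 0.0334, 0.025]
tool_rot: [-0.499, 3.101, 0.005]
contact_force: [-4.5, 7.3, 6.5]
opening: -0.0
grip_force: 4.3
tcp [-32.060459   -38.21027015]
[-3.2326471   7.96203215]
```

View pics/w3.png

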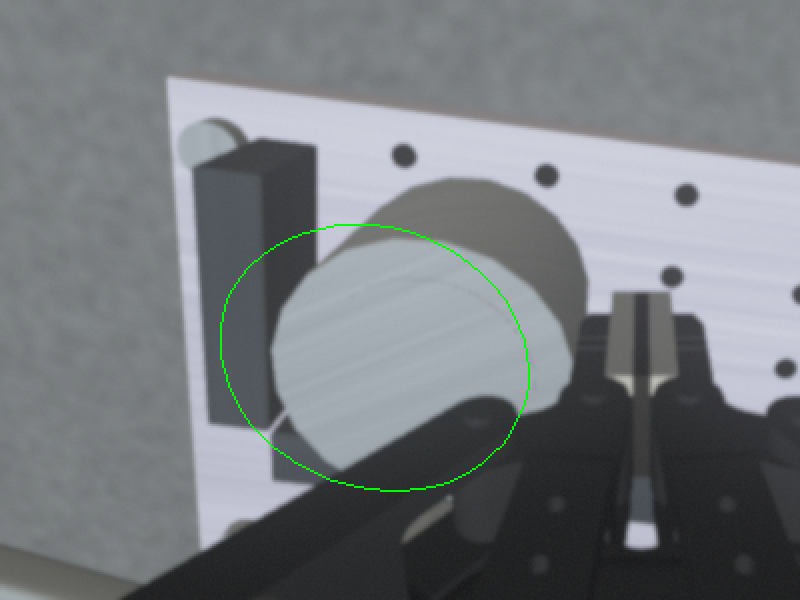

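```bash
python3 -m handwheel '[{"gripper":1,"offset":[0.3,-2,0],"rotation":[0,0,0]},{"gripper":1,"offset":[0.6,-4,0],"rotation":[0,0,0]},{"gripper":1,"offset":[0.9,-6,0],"rotation":[0,0,0]},{"gripper":1,"offset":[1.2,-8,0],"rotation":[0,0,0]},{"gripper":1,"offset":[1.4,-9,0],"rotation":[0,0,0]},{"gripper":1,"offset":[1.5,-10,0],"rotation":[0,0,0]},{"gripper":1,"offset":[1.5,-10,0],"rotation":[0,0,0]},{"gripper":1,"offset":[1.5,-10,0],"rotation":[0,0,0]}]'; cat >>h.py <<'E'
FM=R.from_euler("z",FT).as_matrix()[:2,:2]
loc=lambda p:FM.T@(np.array(p)[:2]-FO)*1e3
E
python3 -m handwheel '[{"gripper":1,"offset":[0,0,0],"rotation":[0,0,0]},{"gripper":1,"offset":[0.15,-1,0],"rotation":[0,0,0]},{"gripper":1,"offset":[0.15,-1,0],"rotation":[0,0,0]},{"gripper":1,"offset":[0.15,-1,0],"rotation":[0,0,0]},{"gripper":1,"offset":[0.3,-2,0],"rotation":[0,0,0]},{"gripper":1,"offset":[0.3,-2,0],"rotation":[0,0,0]},{"gripper":1,"offset":[0.3,-2,0],"rotation":[0,0,0]},{"gripper":1,"offset":[0.3,-2,0],"rotation":[0,0,0]}]'
python3 -c "
from h import *
print(loc(tool()[0]),FM.T@ctrl.get_obs()['contact_force'][:2])"
```

```text
t: 5.5
tool_pos: [0.4796, 0.0247, 0.025]
tool_rot: [0.499, -3.101, -0.009]
contact_force: [-6.2, 12.8, 9.7]
opening: 0.0001
grip_force: 7.0
t: 6.5
tool_pos: [0.4797, 0.0246, 0.025]
tool_rot: [0.498, -3.101, -0.016]
contact_force: [-7.7, 20.2, 11.7]
opening: -0.0
grip_force: 10.8
[-32.2879345  -47.13077892] [-4.16586993 21.26040543]
```

```bash
python3 -m handwheel '[{"gripper":1,"offset":[-2.2,15,0],"rotation":[0,0,0]},{"gripper":1,"offset":[-2.2,15,0],"rotation":[0,0,0]},{"gripper":1,"offset":[-2.2,15,-60],"rotation":[0,0,0]},{"gripper":1,"offset":[-2.2,15,-120],"rotation":[0,0,0]},{"gripper":1,"offset":[-2.2,15,-180],"rotation":[0,0,0]},{"gripper":0,"offset":[-2.2,15,-220],"rotation":[0,0,0]},{"gripper":0,"offset":[-2.2,15,-220],"rotation":[0,0,0]},{"gripper":0,"offset":[-2.2,15,-220],"rotation":[0,0,0]}]'
cat >>h.py <<'E'
def keyR(yaw,lean): # tool frame grasping key: z = -key z, y = rack y
    B=R.from_euler("z",yaw).as_matrix(); z=B@[np.sin(lean),0,-np.cos(lean)]; y=B@[0,1,0]
    return np.column_stack([np.cross(y,z),y,z])
E
python3 - <<'E'
from h import *
Rk=keyR(.06,.61);P=np.array([.518,-.2627,.105])
go(P-Rk[:,2]*.09,Rk)
w=cam("wrist");cv2.imwrite("pics/w4.png",w["im"][:,:,::-1])
hp=[[proj(w,[*F(-30+30*np.cos(a),-90+30*np.sin(a)),.052]) for a in np.linspace(0,6.28,60)]]
print(proj(w,[*F(-30,-90),.052]))
p,Rc=tool();print("cam in tool",Rc.T@(w["p"]-p),"\n",(Rc.T@w["R"]).round(3))
E
```

```text
t: 7.5
tool_pos: [0.4772, 0.035, 0.2424]
tool_rot: [0.5, -3.1, 0.0]
contact_force: [0.4, 0.1, -0.0]
opening: 0.0428
grip_force: 0.0
off [ 104.6 -282.2   63.7] rot [ 0.079  -0.6078  0.2516] turn deg 38.0
[266.63847001 163.32782351]
cam in tool [ 0.07969974  0.00046504 -0.14348007] 
 [[-0.001  0.949  0.314]
 [ 1.     0.001  0.001]
 [ 0.001  0.314 -0.949]]
```

```bash
python3 -m handwheel '[{"gripper":0,"offset":[105,-282,64],"rotation":[0.079,-0.608,0.252]},{"gripper":0,"offset":[105,-282,64],"rotation":[0.079,-0.608,0.252]},{"gripper":0,"offset":[105,-282,64],"rotation":[0.079,-0.608,0.252]},{"gripper":0,"offset":[105,-282,64],"rotation":[0.079,-0.608,0.252]},{"gripper":0,"offset":[105,-282,64],"rotation":[0.079,-0.608,0.252]},{"gripper":0,"offset":[105,-282,64],"rotation":[0.079,-0.608,0.252]},{"gripper":0,"offset":[105,-282,64],"rotation":[0.079,-0.608,0.252]},{"gripper":0,"offset":[105,-282,64],"rotation":[0.079,-0.608,0.252]}]'
python3 - <<'E'
from h import *
w=cam("wrist");a=w["im"][:,:,::-1];b=cv2.imread("pics/w4.png")[60:270,160:400]
P=np.array([.518,-.2627,.105]);print(proj(w,P))
g=np.vstack([a,cv2.copyMakeBorder(cv2.resize(b,None,fx=.95,fy=.95),0,0,0,640-228,0)]);print(g.shape);np.save("w5.npy",w,allow_pickle=True)
cv2.imwrite("pics/w5.png",g)
E
```

```text
t: 8.55
tool_pos: [0.467, -0.2638, 0.1792]
tool_rot: [-0.078, 2.529, 0.026]
contact_force: [0.4, 0.1, -0.5]
opening: 0.0426
grip_force: 0.0
[316.66056798 199.53058424]
(600, 640, 3)
```

View pics/w5.png

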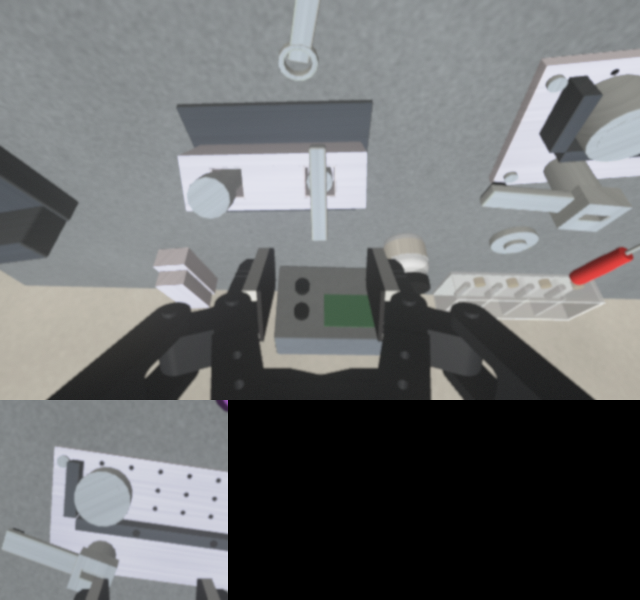

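```bash
cat > m2.py <<'E'
from meas import *
w=np.load("w5.npy",allow_pickle=True).item()
D=lambda p:print(p)
wr=lambda x,y:(w,np.array([x,y]))
def show(n,o): X,e=tri(o);print(n,X.round(4),np.round(e,1));return X
a=show("robot end",[(s,RS(215,198)),(t,RT(561,209)),wr(317.5,148.5)])
a2=show("robot end t,w",[(t,RT(561,209)),wr(317.5,148.5)])
b=show("far end",[(s,RS(228,240)),(t,RT(566,114)),wr(319,240)])
b2=show("far end t,w",[(t,RT(566,114)),wr(319,240)])
show("rackF-",[(s,RS(27,357)),(t,RT(714,158)),wr(187,211)])
show("rackF+",[(s,RS(315,258)),(t,RT(478,165)),wr(367,207)])
# single-view: place bar of 70 mm with lean .61, solve centre & yaw from wrist rays (2 ends)
from scipy.optimize import least_squares
def ends(v):
    B=R.from_euler("z",v[3]).as_matrix();d=B@[np.cos(.61),0,np.sin(.61)];k=B@[-np.sin(.61),0,np.cos(.61)];c=v[:3]+.010*k
    return c-.035*d,c+.035*d
ob=[(w,0,(317.5,148.5)),(w,1,(319,240)),(t,0,RT(561,209)),(t,1,RT(566,114)),(s,0,RS(215,198))]
r=least_squares(lambda v:np.concatenate([proj(c,ends(v)[i])-p for c,i,p in ob]),[.518,-.263,.1,.06]);print("key handle",r.x.round(4),r.fun.round(1))
E
python3 m2.py | tail -7
```

```text
robot end [ 0.4872 -0.265   0.0845] [0.4 0.8 1.8]
robot end t,w [ 0.4868 -0.2653  0.0852] [0.6 2.3]
far end [ 0.5438 -0.2582  0.1243] [1.9 1.1 1.8]
far end t,w [ 0.5442 -0.2602  0.124 ] [0.3 1. ]
rackF- [ 0.5418 -0.3686  0.089 ] [ 6.7  7.4 15.6]
rackF+ [ 0.5323 -0.2178  0.0862] [ 4.8  6.3 14.7]
key handle [ 0.5214 -0.2614  0.0957  0.0796] [-0.4 -0.2 -0.2  0.3 -1.2  0.2 -0.6  0.1  0.1 -0.1]
```

```bash
python3 - <<'E'
from h import *
Rk=keyR(.08,.61);P=np.array([.5214,-.2614,.0957])
A=go(P-Rk[:,2]*.045,Rk);go(P+Rk[:,2]*.018,Rk); go(P+Rk[:,2]*.018,Rk,A)
E
```

```text
off [ 3.8 -1.1 55. ] rot [-0.0106  0.002  -0.0142] turn deg 1.0
off [  3.9  -0.4 118. ] rot [-0.0106  0.002  -0.0142] turn deg 1.0
off [ 0. -0. 63.] rot [0. 0. 0.] turn deg 0.0
```

```bash
python3 -m handwheel '[{"gripper":0,"offset":[4,-1,40],"rotation":[-0.011,0.002,-0.014]},{"gripper":0,"offset":[4,-0.7,55],"rotation":[-0.011,0.002,-0.014]},{"gripper":0,"offset":[4,-0.5,80],"rotation":[-0.011,0.002,-0.014]},{"gripper":0,"offset":[4,-0.5,105],"rotation":[-0.011,0.002,-0.014]},{"gripper":0,"offset":[4,-0.5,118],"rotation":[-0.011,0.002,-0.014]},{"gripper":0,"offset":[4,-0.5,118],"rotation":[-0.011,0.002,-0.014]},{"gripper":1,"offset":[4,-0.5,118],"rotation":[-0.011,0.002,-0.014]},{"gripper":1,"offset":[4,-0.5,118],"rotation":[-0.011,0.002,-0.014]}]' 60
python3 -m handwheel '[{"gripper":1,"offset":[0,0,0],"rotation":[0,0,0]},{"gripper":1,"offset":[0,0,0],"rotation":[0,0,0]},{"gripper":1,"offset":[0,0,0],"rotation":[0,0,0]},{"gripper":1,"offset":[0,0,-10],"rotation":[0,0,0]},{"gripper":1,"offset":[0,0,-25],"rotation":[0,0,0]},{"gripper":1,"offset":[0,0,-40],"rotation":[0,0,0]},{"gripper":1,"offset":[0,0,-55],"rotation":[0,0,0]},{"gripper":1,"offset":[0,0,-75],"rotation":[0,0,0]}]'
```

```text
t: 9.7
tool_pos: [0.5313, -0.262, 0.0816]
tool_rot: [-0.098, 2.529, 0.033]
contact_force: [-1.9, 1.9, 2.3]
opening: 0.0112
grip_force: 58.5
t: 10.7
tool_pos: [0.4871, -0.2649, 0.1415]
tool_rot: [-0.098, 2.532, 0.034]
contact_force: [0.1, -0.1, -1.7]
opening: 0.0113
grip_force: 58.8
```

```bash
python3 - <<'E'
from h import *
Rv=down(-.073)
p,_=tool()
A=go([.51,-.20,.27],down(1.0)); go([.568,-.0035,.191],Rv,A)
E
```

```text
off [-96.2  63.2 -89.4] rot [0.1992 0.5851 0.6278] turn deg 50.5
off [ 57.4 196.7  79. ] rot [0.    0.    1.073] turn deg 61.5
```

```bash
python3 -m handwheel '[{"gripper":1,"offset":[-60,30,-60],"rotation":[0,0,0]},{"gripper":1,"offset":[-96,63,-89],"rotation":[0.199,0.585,0.628]},{"gripper":1,"offset":[-96,63,-89],"rotation":[0.199,0.585,0.628]},{"gripper":1,"offset":[-96,63,-89],"rotation":[0.199,0.585,0.628]},{"gripper":1,"offset":[-96,63,-89],"rotation":[0.199,0.585,0.628]},{"gripper":1,"offset":[-96,63,-89],"rotation":[0.199,0.585,0.628]},{"gripper":1,"offset":[-96,63,-89],"rotation":[0.199,0.585,0.628]},{"gripper":1,"offset":[-96,63,-89],"rotation":[0.199,0.585,0.628]}]'
python3 - <<'E'
from h import *
go([.568,-.0035,.191],down(-.073))
E
```

```text
t: 11.7
tool_pos: [0.5107, -0.2005, 0.2694]
tool_rot: [0.883, 3.013, 0.001]
contact_force: [0.5, 0.8, -2.7]
opening: 0.0113
grip_force: 59.1
off [ 58.2 196.7  78.5] rot [0.002  0.0011 1.0738] turn deg 61.5
```

```bash
python3 -m handwheel '[{"gripper":1,"offset":[58,196.7,30],"rotation":[0,0,1.073]},{"gripper":1,"offset":[58,196.7,30],"rotation":[0,0,1.073]},{"gripper":1,"offset":[58,196.7,30],"rotation":[0,0,1.073]},{"gripper":1,"offset":[58,196.7,50],"rotation":[0,0,1.073]},{"gripper":1,"offset":[58,196.7,79],"rotation":[0,0,1.073]},{"gripper":1,"offset":[58,196.7,79],"rotation":[0,0,1.073]},{"gripper":1,"offset":[58,196.7,79],"rotation":[0,0,1.073]},{"gripper":1,"offset":[58,196.7,79],"rotation":[0,0,1.073]}]'
python3 - <<'E'
from h import *
w=cam("wrist");s=cam("scene");t=cam("top")
np.save("c6.npy",dict(w=w,s=s,t=t),allow_pickle=True)
p,Rc=tool();print(p,Rc.round(4).tolist())
print("tip exp wrist",proj(w,p+Rc[:,2]*.073),"scene",proj(s,p+Rc[:,2]*.073),"sock wrist",proj(w,[.568,-.0035,.078]),"sock scene",proj(s,[.568,-.0035,.078]))
# montage: wrist crop (x4) and scene crop (x4)
crop(w,215,90,425,250,3,"a");crop(s,255,130,345,255,4,"b")
a=cv2.imread("pics/a.png")[:500,:440*2];b=cv2.imread("pics/b.png");print(a.shape,b.shape)
a=a[:,60:490]
h=max(a.shape[0],b.shape[0]);q=lambda g:cv2.copyMakeBorder(g,0,h-g.shape[0],0,4,0)
g=np.hstack([q(a),q(b)]);print(g.shape);cv2.imwrite("pics/c6.png",g)
E
```

```text
t: 12.7
tool_pos: [0.5688, -0.0041, 0.1918]
tool_rot: [2.297, 2.139, 0.004]
contact_force: [-0.2, -0.3, -1.7]
opening: 0.0113
grip_force: 59.3
[ 0.56897508 -0.00394206  0.19166551] [[0.0722, 0.9974, 0.0035], [0.9974, -0.0722, -0.0006], [-0.0003, 0.0035, -1.0]]
tip exp wrist [320.4151222  209.81667621] scene [294.78577762 208.51918755] sock wrist [318.5996733  191.39567054] sock scene [295.73392727 217.81603349]
(480, 630, 3) (500, 360, 3)
(500, 798, 3)
```

View pics/c6.png

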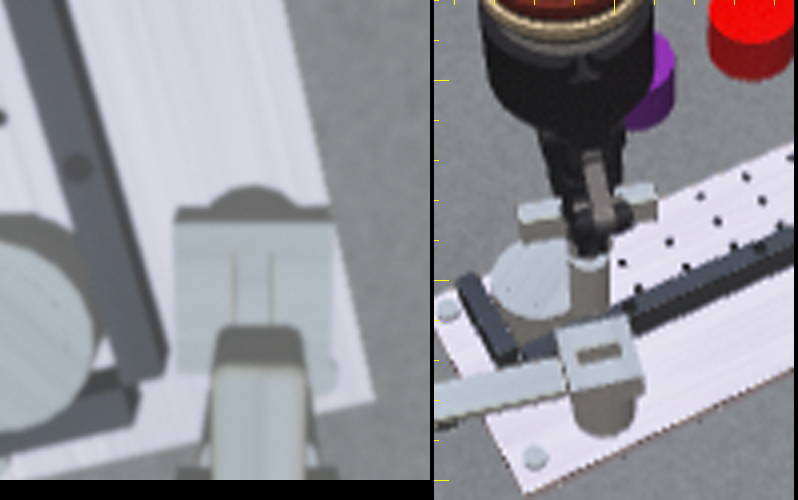

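```bash
python3 - <<'E'
from h import *
d=np.load("c6.npy",allow_pickle=True).item();w,s=d["w"],d["s"];p,Rc=tool()
W=lambda X,Y:np.array([215+(X+60.5)/3-.5,90+(Y+.5)/3-.5])
tl=lambda v:p+Rc@np.array(v)/1e3
print("bar end top exp",proj(w,tl([35,0,-27])),"bottom",proj(w,tl([35,0,-7])),"meas",W(259,365),W(259,327))
d_=R.from_euler("z",-1.644+np.pi).as_matrix()@[1,0,0]; S0=np.array([.568,-.0038,.078])
print("head edge exp",proj(w,S0+.021*d_),"slot edge exp",proj(w,S0+.0125*d_),"meas",W(253,222),W(253.5,252))
hc=[plane(w,W(X,Y),.078) for X,Y in ((174,222),(331,222))]
m=(hc[0]+hc[1])/2;v=hc[1]-hc[0];print("w",np.linalg.norm(v[:2]),"edge ang",np.arctan2(v[1],v[0]),"centre via head",m-.021*np.array([-v[1],v[0],0])/np.linalg.norm(v))
se=plane(w,W(253.5,252),.078);print("centre via slot",se-.0125*d_)
# scene shaft edges across rows
g=cv2.cvtColor(s["im"],cv2.COLOR_RGB2GRAY).astype(int)
for z in (25,35,45,55,65,73):
    e=proj(s,tl([0,0,z]));r=int(round(e[1]));print(z,e.round(1),g[r,int(e[0])-9:int(e[0])+11])
E
```

```text
bar end top exp [320.72920045 215.98365245] bottom [320.64251208 198.61627284] meas [321.         211.33333333] [321.         198.66666667]
head edge exp [318.62315566 165.93360343] slot edge exp [318.62487131 176.53904923] meas [319.         163.66666667] [319.16666667 173.66666667]
w 0.040514311827547965 edge ang -0.07274589310159339 centre via head [ 0.56831011 -0.002023    0.078     ]
centre via slot [ 0.56859228 -0.00151798  0.078     ]
25 [293.6 196. ] [191 189 189 188 151  97 164 183 189 184 189 185 180 137  94 225 225 134
 116 190]
35 [293.9 198.7] [189 188 186 188 170 111 112 111 109 110 109 106 102  99  93 224 227 228
 229 229]
45 [294.1 201.3] [185 190 192 172 109 112 110 108 110 109 106 102  97  88 229 228 226 226
 226 226]
55 [294.4 203.9] [192 194 192 192 111 112 109 110 110 107 104 101  96  88 228 228 216 204
 135  77]
65 [294.6 206.5] [191 193 192 188 124 110 109 108 107 108 104 101  97 101 141  81  82  45
  42  42]
73 [294.8 208.5] [101 105 104 102 100 101 102  92  93 100  96  96 119 116 147 148 168 189
 130  58]
```

```bash
python3 -m handwheel '[{"gripper":1,"offset":[2,-0.8,10],"rotation":[0,0,0]},{"gripper":1,"offset":[2,-0.8,25],"rotation":[0,0,0]},{"gripper":1,"offset":[2,-0.8,36],"rotation":[0,0,0]},{"gripper":1,"offset":[2,-0.8,38],"rotation":[0,0,0]},{"gripper":1,"offset":[2,-0.8,40],"rotation":[0,0,0]},{"gripper":1,"offset":[2,-0.8,42],"rotation":[0,0,0]},{"gripper":1,"offset":[2,-0.8,44],"rotation":[0,0,0]},{"gripper":1,"offset":[2,-0.8,44],"rotation":[0,0,0]}]'
```

```text
t: 13.85
tool_pos: [0.5682, -0.0016, 0.1469]
tool_rot: [2.3, 2.137, 0.002]
contact_force: [-0.4, 0.3, -1.6]
opening: 0.0113
grip_force: 59.4
```

```bash
python3 -m handwheel '[{"gripper":1,"offset":[0,0,1],"rotation":[0,0,0]},{"gripper":1,"offset":[0,0,2],"rotation":[0,0,0]},{"gripper":1,"offset":[0,0,3],"rotation":[0,0,0]},{"gripper":1,"offset":[0,0,4],"rotation":[0,0,0]},{"gripper":1,"offset":[0,0,5],"rotation":[0,0,0]},{"gripper":1,"offset":[0,0,6],"rotation":[0,0,0]},{"gripper":1,"offset":[0,0,7],"rotation":[0,0,0]},{"gripper":1,"offset":[0,0,7],"rotation":[0,0,0]}]'
```

```text
t: 14.85
tool_pos: [0.5681, -0.0016, 0.1398]
tool_rot: [2.3, 2.138, 0.002]
contact_force: [0.1, 0.7, -0.9]
opening: 0.011
grip_force: 59.4
```

```bash
python3 -m handwheel '[{"gripper":1,"offset":[0,0,1],"rotation":[0,0,0]},{"gripper":1,"offset":[0,0,2],"rotation":[0,0,0]},{"gripper":1,"offset":[0,0,3],"rotation":[0,0,0]},{"gripper":1,"offset":[0,0,4],"rotation":[0,0,0]},{"gripper":1,"offset":[0,0,4],"rotation":[0,0,0]},{"gripper":1,"offset":[0,0,4],"rotation":[0,0,0]},{"gripper":1,"offset":[0,0,4],"rotation":[0,0,0]},{"gripper":1,"offset":[0,0,4],"rotation":[0,0,0]}]'
```

```text
t: 15.85
tool_pos: [0.5683, -0.0016, 0.136]
tool_rot: [2.3, 2.137, 0.002]
contact_force: [-0.1, -0.2, -1.8]
opening: 0.0111
grip_force: 59.4
```

```bash
python3 -m handwheel '[{"gripper":1,"offset":[0,0,0.7],"rotation":[0,0,0]},{"gripper":1,"offset":[0,0,1.4],"rotation":[0,0,0]},{"gripper":1,"offset":[0,0,2],"rotation":[0,0,0]},{"gripper":1,"offset":[0,0,2.5],"rotation":[0,0,0]},{"gripper":1,"offset":[0,0,3],"rotation":[0,0,0]},{"gripper":1,"offset":[0,0,3],"rotation":[0,0,0]},{"gripper":1,"offset":[0,0,3],"rotation":[0,0,0]},{"gripper":1,"offset":[0,0,3],"rotation":[0,0,0]}]'
python3 - <<'E'
from h import *
s=cam("scene");crop(s,255,130,345,255,4,"s7");p,Rc=tool()
g=cv2.cvtColor(s["im"],cv2.COLOR_RGB2GRAY).astype(int)
print("mouth",proj(s,[.5684,-.0025,.078]),"tip",proj(s,p+Rc[:,2]*.073)); print(g[204:230:1,282:308])
E
```

```text
t: 16.85
tool_pos: [0.5685, -0.0016, 0.1338]
tool_rot: [2.3, 2.137, 0.002]
contact_force: [-3.0, -0.7, 5.2]
opening: 0.0108
grip_force: 60.5
mouth [296.21007389 217.83806348] tip [296.94134856 221.82135283]
[[106 105 105 107 111 115 111 132 143  62  32  39  41  43  40  39  66  67
   62  62  55  35  38  50  60  82]
 [116 116 131 141 148 160 152 195 184  66  43  34  36  36  37  36  51  47
   58  73  50  33  47  67  79  80]
 [157 162 194 192 193 194 190 177 138  90  65  37  33  33  31  31  33  35
   69  94  46  39  41  57  80  80]
 [190 194 194 194 188 186 153  98  97 121  84  53  33  34  38  38  38  34
   61  89  46  44  46  54  76  74]
 [190 186 184 177 160 140 102 101  99 127  98  73  35  32  42  51  59  74
  106 103 115  79  59  75  58  42]
 [170 148 142 100 105 103 102 101  98 138 132 128  75  87  93 110 131 159
  173 169 189 129  59  41  49  49]
 [106 105 106 106 103  99  99 102 104 103 184 188 162 180 179 195 190 181
  111 189 190 136  47  49  49  50]
 [105 104 106 117 114 108 123 134 156 111 130 162 184 181 180 181 163 121
   90 189 191 191  57  48  49  49]
 [105 102 101 149 159
[... 1241 characters left out ...]
97 198 198
  197 196 193 191 187 182 184 204]
 [189 190 189 190 188 169 170 191 191 194 194 194 198 197 198 197 196 198
  191 184 182 175 157 140 143 171]
 [189 191 191 193 192 200 139 194 191 192 193 196 197 191 189 187 182 183
  146 143 124 106 107 108 108 166]
 [192 191 191 191 191 193  91 194 192 183 185 182 181 163 146 145 109 110
  109 107 106 107 107 108 111 142]
 [191 193 189 181 174 184 107 179 175 142 141 125 110 109 110 111 108 109
  108 107 107 106 108 110 111 142]
 [175 179 167 140 113 120 128 107 106 106 107 109 110 108 110 111 108 108
  106 106 108 106 109 115 127 169]
 [112 120 124 125 149 174 204 103 107 106 107 110 109 110 108 110 107 106
  107 108 105 106 101 138 190 228]]
```

```bash
python3 -m handwheel '[{"gripper":1,"offset":[0,0,-1],"rotation":[0,0,0.08]},{"gripper":1,"offset":[0,0,-1],"rotation":[0,0,0.16]},{"gripper":1,"offset":[0,0,-1],"rotation":[0,0,0.24]},{"gripper":1,"offset":[0,0,-1],"rotation":[0,0,0.32]},{"gripper":1,"offset":[0,0,-1],"rotation":[0,0,0.4]},{"gripper":1,"offset":[0,0,-1],"rotation":[0,0,0.48]},{"gripper":1,"offset":[0,0,-1],"rotation":[0,0,0.56]},{"gripper":1,"offset":[0,0,-1],"rotation":[0,0,0.6]}]'
python3 -c "
from h import *
o=ctrl.get_obs();p,Rc=tool();print(o['q'],o['wrist_torque'],np.arctan2(Rc[1,1],Rc[0,1]))"
python3 -m handwheel '[{"gripper":1,"offset":[0,0,0],"rotation":[0,0,0.08]},{"gripper":1,"offset":[0,0,0],"rotation":[0,0,0.16]},{"gripper":1,"offset":[0,0,0],"rotation":[0,0,0.24]},{"gripper":1,"offset":[0,0,0],"rotation":[0,0,0.32]},{"gripper":1,"offset":[0,0,0],"rotation":[0,0,0.4]},{"gripper":1,"offset":[0,0,0],"rotation":[0,0,0.45]},{"gripper":1,"offset":[0,0,0],"rotation":[0,0,0.5]},{"gripper":1,"offset":[0,0,0],"rotation":[0,0,0.5]}]'
python3 -c "
from h import *
o=ctrl.get_obs();p,Rc=tool();print(o['q'],o['wrist_torque'],np.arctan2(Rc[1,1],Rc[0,1]))"
```

```text
t: 17.9
tool_pos: [0.5686, -0.0015, 0.1338]
tool_rot: [2.83, 1.361, 0.004]
contact_force: [-1.6, 0.5, 0.9]
opening: 0.0114
grip_force: 59.8
[-1.33551157e-01 -2.75013778e-03  1.83670115e+00  1.02975338e-04
  1.30432657e+00  5.40771928e-01] [0.08406933 0.10305    0.17645257] -0.6743525365404944
t: 18.9
tool_pos: [0.5689, -0.0018, 0.1339]
tool_rot: [3.078, 0.621, 0.006]
contact_force: [1.5, -1.5, 0.6]
opening: 0.0113
grip_force: 59.6
[-1.33724554e-01 -2.60336012e-03  1.83650074e+00 -4.05718773e-04
  1.30346104e+00  1.03883035e+00] [-0.13365747 -0.41181692  0.07570941] -1.1724528426309235
```

```bash
python3 -m handwheel '[{"gripper":1,"offset":[0,0,0],"rotation":[0,0,0.03]},{"gripper":1,"offset":[0,0,0],"rotation":[0,0,0.06]},{"gripper":1,"offset":[0,0,0],"rotation":[0,0,0.09]},{"gripper":1,"offset":[0,0,0],"rotation":[0,0,0.12]},{"gripper":1,"offset":[0,0,0],"rotation":[0,0,0.15]},{"gripper":1,"offset":[0,0,0],"rotation":[0,0,0.18]},{"gripper":1,"offset":[0,0,0],"rotation":[0,0,0.18]},{"gripper":1,"offset":[0,0,0],"rotation":[0,0,0.18]}]'
python3 -c "
from h import *
o=ctrl.get_obs();p,Rc=tool();print(o['q'],o['wrist_torque'],np.arctan2(Rc[1,1],Rc[0,1]))"
```

```text
t: 19.9
tool_pos: [0.5685, -0.0018, 0.134]
tool_rot: [3.122, 0.339, 0.004]
contact_force: [4.4, -1.8, -3.4]
opening: 0.011
grip_force: 59.3
[-1.33851528e-01 -2.85924571e-03  1.83661400e+00 -5.76252392e-04
  1.30481287e+00  1.22063518e+00] [-0.50504551 -1.10220268  0.17796658] -1.354338143902618
```

```bash
python3 -m handwheel '[{"gripper":1,"offset":[0,0,0],"rotation":[0,0,0.02]},{"gripper":1,"offset":[0,0,0],"rotation":[0,0,0.04]},{"gripper":1,"offset":[0,0,0],"rotation":[0,0,0.06]},{"gripper":1,"offset":[0,0,0],"rotation":[0,0,0.08]},{"gripper":1,"offset":[0,0,0],"rotation":[0,0,0.1]},{"gripper":1,"offset":[0,0,0],"rotation":[0,0,0.1]},{"gripper":1,"offset":[0,0,0],"rotation":[0,0,0.1]},{"gripper":1,"offset":[0,0,0],"rotation":[0,0,0.1]}]'
python3 - <<'E'
from h import *
o=ctrl.get_obs();p,Rc=tool();print(o['q'],o['wrist_torque'],np.arctan2(Rc[1,1],Rc[0,1]))
s=cam("scene");g=s["im"]
# keeper bar edges on bar top (z=.066) along lines across the bar at 60 and 80 mm from axis, toward home
gr=cv2.cvtColor(g,cv2.COLOR_RGB2GRAY).astype(np.float32)
for rr in (60,75,90):
    xs=[];v=[]
    for y in np.arange(-130,-50,3):
        q=proj(s,[*F(50-rr,y),.066]);v.append(int(cv2.getRectSubPix(gr,(1,1),tuple(map(float,q)))[0,0]))
    print(rr,v)
crop(s,240,130,345,255,4,"s8")
E
```

```text
t: 20.9
tool_pos: [0.5686, -0.0019, 0.1339]
tool_rot: [3.135, 0.183, 0.005]
contact_force: [4.8, -3.2, -2.8]
opening: 0.0112
grip_force: 59.3
[-1.33860632e-01 -2.79745547e-03  1.83657628e+00 -6.93647685e-04
  1.30469195e+00  1.32066609e+00] [-0.47877794 -1.13238282  0.11222475] -1.4543473890400642
60 [77, 80, 101, 143, 186, 180, 120, 192, 194, 193, 193, 163, 188, 166, 103, 31, 30, 30, 35, 37, 37, 124, 195, 193, 148, 54, 67]
75 [75, 105, 179, 188, 159, 126, 168, 174, 87, 32, 29, 30, 29, 31, 38, 37, 39, 43, 30, 30, 30, 31, 31, 35, 166, 82, 40]
90 [78, 95, 130, 141, 110, 44, 29, 28, 29, 29, 31, 33, 40, 48, 45, 77, 115, 72, 31, 31, 30, 29, 27, 27, 31, 26, 28]
```

```bash
python3 -m handwheel '[{"gripper":1,"offset":[0,0,0],"rotation":[0,0,0.03]},{"gripper":1,"offset":[0,0,0],"rotation":[0,0,0.06]},{"gripper":1,"offset":[0,0,0],"rotation":[0,0,0.09]},{"gripper":1,"offset":[0,0,0],"rotation":[0,0,0.12]},{"gripper":1,"offset":[0,0,0],"rotation":[0,0,0.14]},{"gripper":1,"offset":[0,0,0],"rotation":[0,0,0.14]},{"gripper":1,"offset":[0,0,0],"rotation":[0,0,0.14]},{"gripper":1,"offset":[0,0,0],"rotation":[0,0,0.14]}]'
cat > k.py <<'E'
from h import *
o=ctrl.get_obs();p,Rc=tool();print(o['wrist_torque'],np.arctan2(Rc[1,1],Rc[0,1]))
s=cam("scene");gr=cv2.cvtColor(s["im"],cv2.COLOR_RGB2GRAY).astype(np.float32)
for rr in (40,50,60,70):
    print(rr,[int(cv2.getRectSubPix(gr,(1,1),tuple(map(float,proj(s,[*F(50-rr,y),.066]))))[0,0]) for y in np.arange(-130,-70,2)])
E
python3 k.py
```

```text
t: 21.95
tool_pos: [0.5686, -0.002, 0.1339]
tool_rot: [3.14, -0.037, 0.005]
contact_force: [4.7, -2.4, -3.5]
opening: 0.0115
grip_force: 59.3
[-0.58849809 -1.09941343  0.10272997] -1.5942947525795952
40 [79, 79, 82, 99, 104, 105, 105, 107, 105, 105, 105, 105, 105, 106, 149, 188, 192, 193, 191, 190, 171, 151, 127, 103, 100, 98, 68, 85, 139, 200]
50 [79, 79, 84, 92, 104, 105, 103, 107, 145, 173, 185, 187, 186, 154, 159, 186, 193, 193, 192, 188, 137, 35, 35, 33, 46, 77, 97, 98, 81, 88]
60 [77, 77, 87, 102, 120, 161, 186, 192, 192, 191, 192, 190, 181, 144, 167, 193, 194, 194, 194, 193, 184, 135, 35, 32, 31, 30, 31, 39, 56, 68]
70 [77, 78, 98, 120, 164, 192, 192, 188, 182, 192, 191, 191, 189, 157, 87, 72, 58, 48, 34, 41, 59, 66, 67, 38, 30, 30, 30, 31, 30, 31]
```

```bash
python3 -m handwheel '[{"gripper":1,"offset":[0,0,0],"rotation":[0,0,0.01]},{"gripper":1,"offset":[0,0,0],"rotation":[0,0,0.02]},{"gripper":1,"offset":[0,0,0],"rotation":[0,0,0.03]},{"gripper":1,"offset":[0,0,0],"rotation":[0,0,0.04]},{"gripper":1,"offset":[0,0,0],"rotation":[0,0,0.05]},{"gripper":1,"offset":[0,0,0],"rotation":[0,0,0.06]},{"gripper":1,"offset":[0,0,0],"rotation":[0,0,0.06]},{"gripper":1,"offset":[0,0,0],"rotation":[0,0,0.06]}]'; python3 k.py
```

```text
t: 23.0
tool_pos: [0.5686, -0.0021, 0.134]
tool_rot: [3.137, -0.129, 0.005]
contact_force: [5.2, -2.6, -3.3]
opening: 0.0112
grip_force: 59.4
[-0.5964058  -1.08178268  0.47844107] -1.653267387272789
40 [79, 79, 81, 100, 105, 106, 105, 105, 106, 106, 106, 105, 106, 104, 144, 187, 193, 194, 193, 191, 183, 191, 156, 112, 100, 98, 67, 129, 194, 197]
50 [79, 79, 84, 94, 104, 105, 102, 106, 145, 175, 185, 186, 185, 152, 159, 190, 194, 194, 193, 186, 127, 38, 33, 39, 62, 95, 100, 86, 98, 150]
60 [78, 78, 88, 102, 119, 161, 185, 192, 192, 192, 191, 190, 189, 178, 162, 188, 194, 195, 194, 192, 193, 164, 46, 33, 30, 33, 37, 49, 73, 77]
70 [77, 75, 98, 121, 163, 191, 193, 188, 181, 192, 191, 191, 190, 163, 116, 130, 103, 81, 73, 94, 120, 120, 77, 39, 30, 31, 31, 31, 31, 31]
```

```bash
python3 -m handwheel '[{"gripper":1,"offset":[0,0,0.5],"rotation":[0,0,-0.03]},{"gripper":1,"offset":[0,0,0.5],"rotation":[0,0,-0.05]},{"gripper":1,"offset":[0,0,0.5],"rotation":[0,0,-0.05]},{"gripper":0.4,"offset":[0,0,0.5],"rotation":[0,0,-0.05]},{"gripper":0.2,"offset":[0,0,0.5],"rotation":[0,0,-0.05]},{"gripper":0,"offset":[0,0,0.5],"rotation":[0,0,-0.05]},{"gripper":0,"offset":[0,0,0.5],"rotation":[0,0,-0.05]},{"gripper":0,"offset":[0,0,0.5],"rotation":[0,0,-0.05]}]'
python3 -m handwheel '[{"gripper":0,"offset":[0,0,-10],"rotation":[0,0,-0.05]},{"gripper":0,"offset":[0,0,-25],"rotation":[0,0,-0.05]},{"gripper":0,"offset":[0,0,-50],"rotation":[0,0,-0.05]},{"gripper":0,"offset":[0,0,-90],"rotation":[0,0,-0.05]},{"gripper":0,"offset":[0,0,-130],"rotation":[0,0,-0.05]},{"gripper":0,"offset":[0,0,-170],"rotation":[0,0,-0.05]},{"gripper":0,"offset":[0,0,-170],"rotation":[0,0,-0.05]},{"gripper":0,"offset":[0,0,-170],"rotation":[0,0,-0.05]}]'
python3 k.py; python3 - <<'E'
from h import *
w=cam("wrist");s=cam("scene")
crop(w,160,60,480,300,2,"w9");crop(s,240,130,345,255,4,"s9")
# handle bar brightness segments in wrist: expected bar centre and ends if key upright in socket
c=np.array([.5685,-.002,.154])
for n,C in (("wrist",w),("scene",s)):
    g=cv2.cvtColor(C["im"],cv2.COLOR_RGB2GRAY).astype(np.float32)
    for a in (0,np.pi/2):
        d=np.array([np.cos(FT-np.pi/2*0+a+ -.2),np.sin(FT+a-.2),0])
        print(n,[int(cv2.getRectSubPix(g,(1,1),tuple(map(float,proj(C,c+[0,0,.01]+d*k/1e3))))[0,0]) for k in range(-48,49,4)])
E
```

```text
t: 24.05
tool_pos: [0.5681, -0.0015, 0.1334]
tool_rot: [3.141, -0.051, 0.003]
contact_force: [-0.5, -0.2, -0.1]
opening: 0.043
grip_force: 0.0
t: 25.05
tool_pos: [0.5677, -0.0015, 0.3033]
tool_rot: [3.141, 0.027, 0.003]
contact_force: [0.1, -0.2, -1.6]
opening: 0.0425
grip_force: 0.0
[-0.02036201  0.0175439   0.02370118] -1.5536976277616816
40 [80, 79, 83, 100, 104, 104, 105, 104, 104, 104, 104, 105, 105, 104, 144, 186, 191, 192, 190, 189, 190, 190, 193, 194, 184, 148, 114, 108, 147, 198]
50 [77, 78, 83, 92, 103, 103, 101, 105, 144, 172, 184, 185, 182, 152, 158, 187, 192, 193, 191, 189, 190, 191, 192, 194, 193, 189, 186, 140, 131, 177]
60 [77, 78, 86, 100, 120, 160, 184, 190, 190, 190, 189, 188, 188, 177, 161, 187, 192, 192, 193, 191, 192, 192, 193, 193, 193, 187, 164, 184, 143, 136]
70 [76, 76, 97, 118, 162, 189, 191, 186, 180, 190, 189, 188, 188, 165, 140, 188, 195, 194, 193, 191, 192, 192, 192, 195, 195, 195, 185, 186, 178, 134]
wrist [184, 185, 180, 180, 184, 184, 185, 185, 184, 184, 184, 184, 184, 184, 184, 184, 184, 184, 184, 184, 184, 114, 178, 215, 138]
wrist [151, 209, 209, 209, 106, 128, 123, 97, 98, 136, 184, 188, 184, 180, 115, 149, 125, 157, 193, 211, 213, 214, 215, 216, 216]
scene [133, 132, 133, 150, 196, 194, 194, 193, 194, 193, 192, 190, 191, 191, 191, 190, 190, 190, 191, 189, 184, 108, 105, 110, 159]
scene [188, 190, 189, 141, 195, 192, 193, 193, 194, 184, 120, 197, 191, 203, 226, 220, 143, 223, 224, 224, 224, 224, 196, 206, 223]
```

```bash
python3 -c "
from station import ctrl
print(ctrl.finish_job())"
```

```text
the job is handed in; nothing more can be done
None
```

I handed the job in at about 25 s; no verdict came back. By my measurements, the test piece is against the fence and end stop, the keeper arm is at its end stop across it, and the released key stands upright and fully in the socket. The bystanders were not rechecked, but nothing touched them that I could tell.

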